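# Put the baking gift set back into its foam display trays

### The arm

A 6-joint arm with a two-finger parallel gripper is mounted at the origin on the work surface. World frame = base frame: x ahead of the robot, y to its left, z up, the work surface at z = 0. Lengths are in m, angles in rad, forces in N, time in s.
With the tool pointing down it reaches from about 0.35 to 0.875 m from the base axis. Payload 4.2 kg.
Tool frame: the origin (TCP) lies midway between the tips of the shut fingers; the grasp point (between the pads) lies 19 mm behind it (manip.hold_point_z is the distance from the TCP to the grasp point, in m); z points along the fingers, y is the line along which they close (so a half turn about z gives the same grasp; the last joint's range is limited). The gripper opens to 85 mm and grips with 20 to 120 N. Pads are 22 mm wide; open, the fingers measure 114 mm over their backs; the gripper's body (76 mm by 85 mm) begins 54 mm behind the grasp point. The pads swing forward as they close: fully open they stand 13 mm farther back than shut.
Start: joints at [-0.954, 0.385, 0.008, 0, -1.194, -0.259], TCP at [0.219, -0.585, 0.208] pointing down, gripper open.
Joint ranges: [-3.14, 3.14], [-1.21, 2.06], [-1.07, 1.41], [-3.16, 2.05], [-2.99, -0.16], [-3.1, 3.1]. Speed limits (rad/s): [2.79, 2.79, 3.14, 3.14, 3.14, 3.14].

### API

Orientations are given as a rotation vector (axis times angle).
In Python, from workcell import sensors, optics, hand_in, manip gives the robot as it stands.
- The arm moves only by the tool step_arm, never from a script. Its argument "series" is a list of rows, each a list of 3 entries, a list of its own where there are three numbers: the shift along the world's x, y, z in mm, then the turn about the world's z in degrees, then the opening, from -1 (shut) to 1 (fully open). In form: [[[tx, ty, tz], roll, grip], ...]. A call has exactly 5 rows; each row is the pose to reach, as a shift and turn from the pose commanded when the call began; what a row does not reach only later rows make up. A row lasts 1/8 s, in which the tool goes at most 62.5 mm and 10.7 degrees, less where a joint would pass 70% of its speed; a pose out of reach is approached as far as the arm can. A call with a gripper value outside its range is refused whole. The fingers move at their own pace and stop on an object; "newtons" is the grip in N (left out, the last holds). Time passes only in rows, so rows that repeat a pose let the fingers close, or fill a call up. It gives the time, the measured TCP pose, the force, the opening and the grip force at its end, in the units of the state.
- sensors.observe(): the state, without advancing time (a new reading comes with each control period).
- optics.get_image(name): name is "scene" or "side" or "wrist"; returns the picture (400x640x3 uint8, blue, green, red); there is no depth.
- optics.camera_model(name): a dict with "camera_matrix" (3x3 intrinsics, pixels), "camera_from_world" (4x4, takes a point from world to camera coordinates). Camera axes: x right, y down, z forward; pixel columns grow to the right and rows downward; lengths in m; the calibration is good to about 2 mm. The wrist camera is an equidistant fisheye: a pixel r from the principal point sees the ray r / f radians off the axis. A picture is of the moment at which its call begins: read the wrist's pose just before it. camera_model takes no time and is no camera call; for the wrist camera it gives the pose at the moment of the call.
- hand_in(): hands the job in; it is judged then, once.
The state is a dict: "t": time; "joints": joint angles; "dq": joint speeds; "joint_torque": joint torques, N m; "eef_pos": TCP position; "tcp_rot": TCP orientation; "force": force on the tool from outside, world axes, zero at the start; "wrist_torque": the same for the moment, N m; "grip_width": finger opening in m; "finger_force": force on a finger pad.
Only numpy, scipy, OpenCV 4.12 (cv2) and the standard library are available. Lean on these libraries where they do the work, as an engineer would, in place of code of your own. Each camera call takes 0.05 s, during which the arm holds its last target. There are 200 camera calls.

### The job

Customers have been handling the baking gift set on the bakery's display table: put the large round cutter, the small round cutter, the dough scraper and the cake lifter each back into the tray whose foam pocket is cut to its outline, lying flat and fully down on the pocket's floor. Leave the square cutter and the jar where they stand, and let go of everything.

Things in the scene. Friction and masses are not known exactly. Their poses are not given: they have to be found in the camera images.
- cutter_large: The large round biscuit cutter: a plain steel ring open at both ends, 60 mm outside diameter, wall 3.5 mm, 38 mm tall, standing upright. 60 g. Origin: on its axis, at the underside; z is up.
- cutter_small: The small round biscuit cutter: a plain steel ring, 40 mm outside diameter, wall 3.5 mm, 38 mm tall. 40 g. Origin: on its axis, at the underside; z is up.
- scraper: Dough scraper lying flat: steel blade 95 mm (own x) by 65 mm (own y) by 4 mm thick, with a wooden bar grip along one long edge, 95 mm long, 24 mm wide, 26 mm tall from the underside. Origin: centre of the 95 x 65 mm outline, at the underside; the grip's centre line lies at own y = -20.5 mm. About 110 g.
- lifter: Cake lifter lying flat: wooden handle 22 mm wide (own y) and 26 mm tall from the underside, along own x from -48 mm to +42 mm, then a square-ended steel blade from x = +40 to +110 mm, 52 mm wide, 4 mm thick. Origin: about the middle of the handle, at the underside; +x points to the blade; balance point at about x = +25 mm. About 90 g.
- bed_large: Fixed tray: 12 mm plywood base under 10 mm grey foam (top 22 mm above the table); pocket 10 mm deep, with pale floor. Origin on the underside. 100 x 100 mm with a round pocket 70 mm in diameter, for the large round cutter. Origin below the pocket's centre.
- bed_small: Fixed tray: 12 mm plywood base under 10 mm grey foam (top 22 mm above the table); pocket 10 mm deep, with pale floor. Origin on the underside. 82 x 82 mm with a round pocket 50 mm in diameter, for the small round cutter. Origin below the pocket's centre.
- bed_scraper: Fixed tray: 12 mm plywood base under 10 mm grey foam (top 22 mm above the table); pocket 10 mm deep, with pale floor. Origin on the underside. 125 mm (own x) by 100 mm (own y) with a rectangular pocket 105 mm (x) by 75 mm (y), for the scraper, which fits either way round. Origin below the pocket's centre.
- bed_lifter: Fixed tray: 12 mm plywood base under 10 mm grey foam (top 22 mm above the table); pocket 10 mm deep, with pale floor. Origin on the underside. 196 mm (x -68 to +128) x 92 mm; snug pocket in the lifter's outline, 3 mm larger all round: 28 mm wide from x = -51 to +39 (handle), 58 mm wide from +39 to +113 (blade). The lifter fits one way only, its origin and axes over these.
- cutter_square: Square biscuit cutter, steel, 50 x 50 mm, 35 mm tall, not part of the set and without a pocket: to be left alone. Origin: centre of its underside.
- jar: Amber glass jar with a steel lid, 64 mm in diameter, 85 mm tall: to be left alone. Origin: centre of its underside.
There are look-alikes about, which are no part of the job. Leave any green or pink look-alike of the bed_large alone.

How it is judged:
By the outcome, as a careful person would: the job done as asked, in the order asked, and still so for the second after the job is handed in, with the robot touching nothing.
It also fails if it takes over 102 s, if anything falls off the work surface, if the arm or the gripper's body presses on something with over 40 N, if the wrist force passes 120 N, or if a joint passes its speed limit or range.

## Working session

There is one attempt and no reset: what is moved stays moved. The work goes in short steps, Python scripts to look and compute and a tool call to move; the robot and the scene stay as the last step left them, time stands still between calls to the robot, and variables do not carry over. Pictures are saved under pics/ and viewed, at most 14 in all, crops included, and the job is handed in when it is done.

Besides the shell and the picture viewer there is one more tool, called after "Call:" as name(argument=value, ...), one argument or row to a line, values as JSON. step_arm: Moves the arm, as the interface text tells. Its arguments: {"type":"object","properties":{"series":{"type":"array"},"newtons":{"type":"number"}},"required":["series"]}

```bash
mkdir -p pics; ls; cat > h.py <<'E'
import numpy as np, cv2
from workcell import sensors, optics, hand_in, manip
def snap(n,f):
    im=optics.get_image(n); cv2.imwrite('pics/'+f,im); return im
def ray(n,uv,m=None):
    m=m or optics.camera_model(n); K=np.array(m["camera_matrix"]); T=np.array(m["camera_from_world"])
    x=(uv[0]-K[0,2])/K[0,0]; y=(uv[1]-K[1,2])/K[1,1]
    if n=="wrist":
        r=np.hypot(x,y); d=np.array([x/r*np.sin(r),y/r*np.sin(r),np.cos(r)]) if r>1e-9 else np.array([0,0,1.])
    else: d=np.array([x,y,1.])
    R=T[:3,:3]; return -R.T@T[:3,3], R.T@d
def at(n,uv,z,m=None):
    c,d=ray(n,uv,m); return c+d*(z-c[2])/d[2]
E
python3 - <<'E'
from h import *
s=sensors.observe(); print({k:np.round(v,3) for k,v in s.items()})
for n in("scene","side","wrist"):
    snap(n,n+"0.png"); m=optics.camera_model(n); c,d=ray(n,(320,200)); print(n,c.round(3),d.round(3),np.array(m["camera_matrix"]).round(1).tolist())
print(manip.hold_point_z)
E
```

```text
pics
{'t': np.float64(0.0), 'joints': array([-9.540e-01,  3.860e-01,  7.000e-03, -1.000e-03, -1.194e+00,
       -2.590e-01]), 'dq': array([ 0.001,  0.   , -0.001,  0.001,  0.001,  0.001]), 'joint_torque': array([-0.0000e+00, -3.9229e+01,  1.8840e+01,  4.1860e+00, -5.0000e-03,
       -0.0000e+00]), 'eef_pos': array([ 0.219, -0.585,  0.207]), 'tcp_rot': array([ 5.590e-01, -3.091e+00, -3.000e-03]), 'force': array([ 0.471,  0.843, -0.047]), 'wrist_torque': array([-0.033, -0.026, -0.041]), 'finger_force': np.float64(0.0), 'grip_width': np.float64(0.086)}
scene [ 1.047 -0.557  1.254] [-0.355  0.38  -0.854] [[482.7, 0.0, 321.7], [0.0, 482.7, 195.8], [0.0, 0.0, 1.0]]
side [-0.059  0.766  0.698] [ 0.508 -0.664 -0.549] [[420.5, 0.0, 313.3], [0.0, 420.5, 200.6], [0.0, 0.0, 1.0]]
wrist [ 0.147 -0.612  0.373] [ 0.285  0.097 -0.954] [[309.7, 0.0, 323.2], [0.0, 309.7, 197.3], [0.0, 0.0, 1.0]]
0.0187
```

View pics/scene0.png

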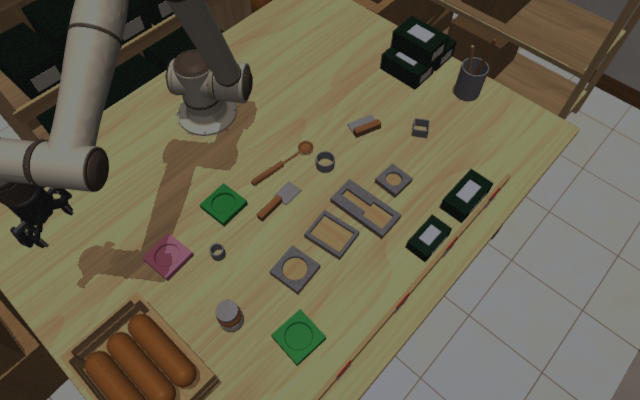

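View pics/side0.png

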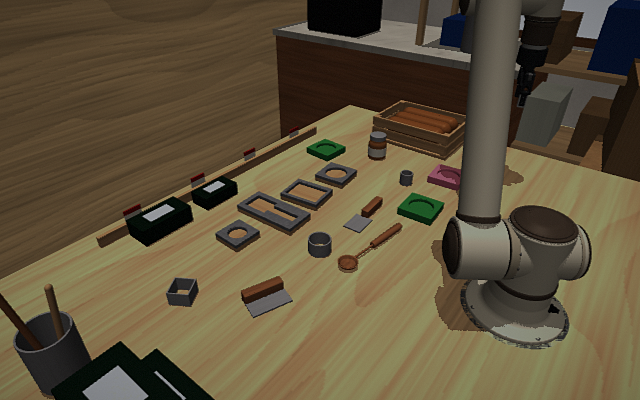

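The scene picture shows the grey trays: bed_large (295,269), bed_scraper (331,234), bed_lifter (366,208) and bed_small (393,180). The green (223,204), green (298,337) and pink (168,257) trays are look-alikes to leave.
The objects are: large cutter (325,161), small cutter (217,252), scraper (366,126) and lifter (279,200). The spoon (283,163), square cutter (420,128) and jar (230,315) stay where they are. Next I'll enlarge crops to confirm and measure.

```bash
python3 - <<'E'
from h import *
im=cv2.imread('pics/scene0.png')
def crop(im,x,y,w,h,f,name):
    c=cv2.resize(im[y:y+h,x:x+w],None,fx=f,fy=f,interpolation=cv2.INTER_CUBIC)
    c=cv2.convertScaleAbs(c,alpha=1.5)
    for i in range(0,w,20):
        cv2.putText(c,str(x+i),(i*f,8),0,0.3,(255,255,255),1); cv2.line(c,(i*f,10),(i*f,16),(255,255,255),1)
    for j in range(20,h,20):
        cv2.putText(c,str(y+j),(0,j*f+3),0,0.3,(255,255,255),1); cv2.line(c,(20,j*f),(26,j*f),(255,255,255),1)
    cv2.imwrite('pics/'+name,c)
crop(im,260,155,160,120+20,5-0,'s1.png') if 0 else crop(im,262,160,156,140,4,'s1.png')
crop(im,200,110,190,155,4,'s2.png')
E
```

```text
(no output)
```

View pics/s1.png

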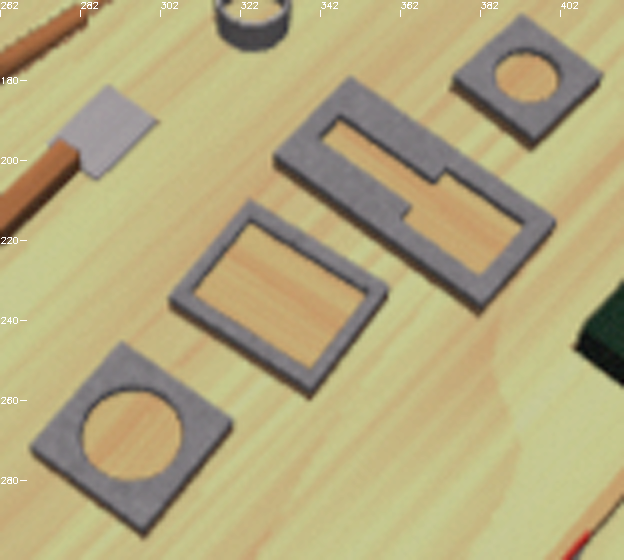

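View pics/s2.png

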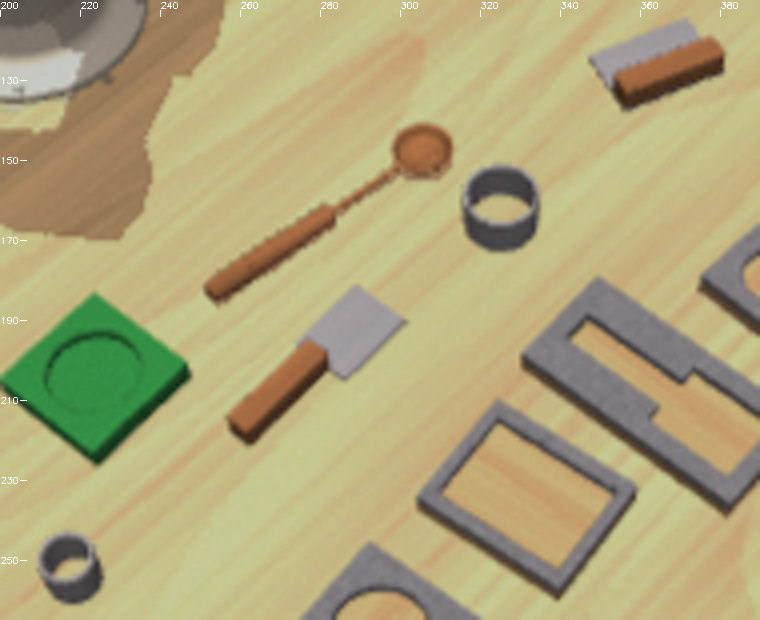

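The crops confirm the four grey trays with pale pockets, and all four tools lying clear of each other. I'll turn their corners into world positions.

```bash
cat > meas.py <<'E'
from h import *
def P(o,pts,z,n='scene',f=4):
    return np.array([at(n,(o[0]+u/f-.375,o[1]+v/f-.375),z) for u,v in pts])
def rect(name,o,pts,z):
    p=P(o,pts,z)[:,:2]; c=p.mean(0); e=np.roll(p,-1,0)-p; L=np.linalg.norm(e,axis=1)
    print(name,(c*1e3).round(1),'sides',(L*1e3).round(),'ang',np.degrees(np.arctan2(e[:,1],e[:,0])).round(1))
    return p
a=(262,160); b=(200,110)
rect('bL',a,[(123,343),(232,424),(143,530),(31,448)],.022)
rect('bScr',a,[(250,201),(388,292),(310,392),(169,298)],.022)
rect('bLif',a,[(350,78),(554,221),(481,306),(275,157)],.022)
rect('bS',a,[(521,15),(601,75),(532,141),(452,82)],.022)
print('bLif blade pocket (z.022)',(P(a,[(444,169),(524,220),(480,276),(404,214)],.022)*1e3).round(0).tolist())
rect('lif blade',b,[(357,285),(406,321),(346,379),(298,345)],.004)
rect('lif handle',b,[(309,340),(327,352),(247,432),(229,420)],.026)
rect('scr grip',b,[(713,38),(723,50),(625,98),(614,85)],.026)
print('scr blade far',(P(b,[(690,19),(590,60)],.004)*1e3).round(1).tolist())
print('cL',(P(b,[(501,196),(463,196),(539,196)],.038)*1e3).round(1).tolist())
print('cS',(P(b,[(68,557),(39,557),(97,557)],.038)*1e3).round(1).tolist())
E
python3 meas.py
```

```text
bL [ 632.2 -217.7] sides [ 99.  97.  98. 100.] ang [   3.7  -85.3 -174.5   95.2]
bScr [634.1 -69.1] sides [124.  97. 124.  99.] ang [   5.1  -83.8 -174.    96.5]
bLif [648.6  63.7] sides [193.  91. 192.  92.] ang [   1.6  -87.3 -178.1   93.1]
bS [649.7 198.1] sides [80. 83. 78. 85.] ang [ -2.3 -91.6 179.4  90. ]
bLif blade pocket (z.022) [[655.0, 92.0, 22.0], [726.0, 98.0, 22.0], [731.0, 40.0, 22.0], [658.0, 42.0, 22.0]]
lif blade [436.2 -48.4] sides [51. 68. 48. 70.] ang [   1.9  -87.9 -176.2   94.4]
lif handle [ 439.6 -127.2] sides [18. 88. 17. 88.] ang [   5.3  -86.5 -173.6   93.8]
scr grip [458.9 301.4] sides [15. 97. 16. 98.] ang [ -17.6 -106.1  164.4   73.3]
scr blade far [[427.4, 369.8, 4.0], [394.2, 278.3, 4.0]]
cL [[450.5, 105.2, 38.0], [428.7, 85.3, 38.0], [472.4, 125.2, 38.0]]
cS [[436.9, -326.6, 38.0], [422.0, -340.2, 38.0], [451.8, -313.0, 38.0]]
```

```bash
python3 - <<'E'
from h import *
im=cv2.imread('pics/side0.png')
c=cv2.resize(im[150:320,155:415],None,fx=3,fy=3,interpolation=cv2.INTER_CUBIC)
cv2.imwrite('pics/d1.png',cv2.convertScaleAbs(c,alpha=1.7))
E
```

```text
(no output)
```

View pics/d1.png

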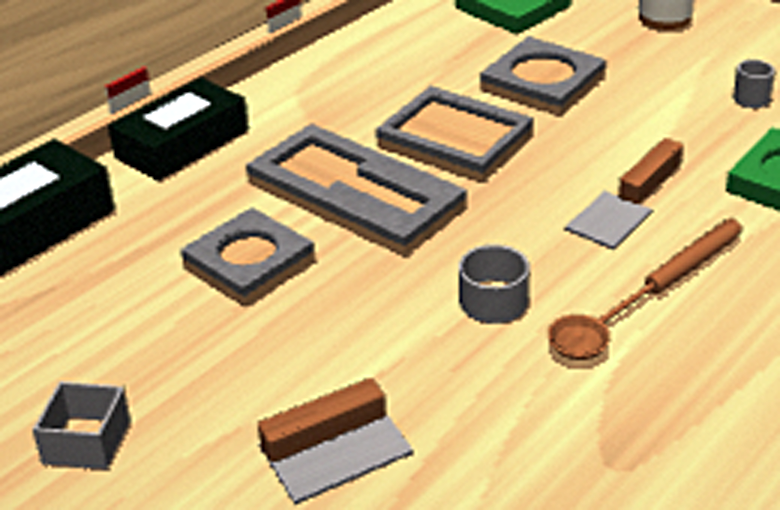

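The sizes agree with what is given: tray sides 99/124/193/81 mm and the cutter 59 mm across. Positions in mm:

| Item | Position | Angle |
|---|---|---|
| Large cutter | (450,105) | – |
| Small cutter | (437,-327) | – |
| Scraper grip | (459,301) | about 72° |
| Lifter origin | (439,-124) | about 93° |

I'll move to above the small cutter first, then on to the large one, taking wrist looks on the way.

Call:
step_arm(
  series=[
    [[40,50,0],-4,1],
    [[80,100,0],-8,1],
    [[120,150,0],-12,1],
    [[160,200,0],-16,1],
    [[200,245,0],-20,1],
  ],
  newtons=30,
)

```text
t: 0.78
eef_pos: [0.4172, -0.3414, 0.2079]
tcp_rot: [0.01, -3.142, -0.0]
force: [1.0, -1.1, 0.2]
grip_width: 0.0852
finger_force: 0.0
```

```bash
cat > w.py <<'E'
import sys
from h import *
s=sensors.observe(); m=optics.camera_model('wrist'); 
import json
json.dump({k:np.array(v).tolist() for k,v in m.items() if k in("camera_matrix","camera_from_world")},open('pics/'+sys.argv[1]+'.json','w'))
snap('wrist',sys.argv[1]+'.png')
print(s['t'],(s['eef_pos']*1e3).round(1),s['tcp_rot'].round(3),s['joints'].round(2),s['force'].round(1),round(s['grip_width'],4))
E
python3 w.py w1
```

```text
0.775 [ 417.2 -341.4  207.9] [ 0.01  -3.142 -0.   ] [-0.39  0.24 -0.2  -0.   -1.13 -1.18] [ 1.  -1.1  0.2] 0.0852
```

Call:
step_arm(
  series=[
    [[6,62,0],0,1],
    [[12,124,0],0,1],
    [[18,186,0],0,1],
    [[24,248,0],0,1],
    [[30,310,0],0,1],
  ],
)

```text
t: 1.45
eef_pos: [0.4461, -0.0314, 0.2081]
tcp_rot: [-0.014, 3.141, 0.0]
force: [0.9, -0.3, 0.3]
grip_width: 0.0853
finger_force: 0.0
```

Call:
step_arm(
  series=[
    [[0,60,0],0,1],
    [[0,100,0],0,1],
    [[0,132,0],0,1],
    [[0,132,0],0,1],
    [[0,132,0],0,1],
  ],
)

```text
t: 2.08
eef_pos: [0.4461, 0.0983, 0.2077]
tcp_rot: [0.014, -3.141, 0.001]
force: [0.4, -0.7, 0.0]
grip_width: 0.0855
finger_force: 0.0
```

```bash
python3 w.py w2
```

```text
2.075 [446.1  98.3 207.7] [ 1.400e-02 -3.141e+00  1.000e-03] [ 0.57  0.1  -0.38 -0.   -1.09 -2.14] [ 0.4 -0.7  0. ] 0.0855
```

View pics/w2.png

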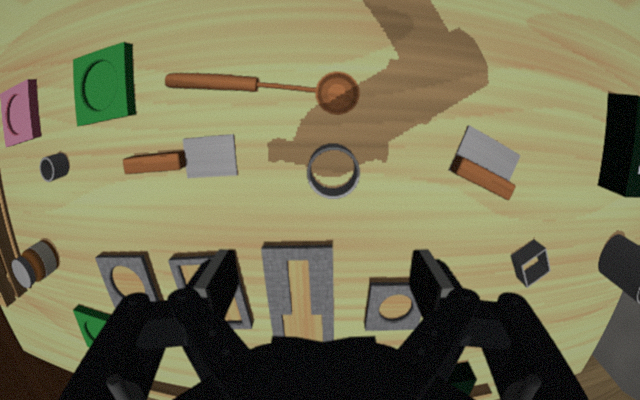

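The wrist picture shows the large cutter at (333,171), scraper (485,162), lifter (185,157), spoon bowl (338,93), and the trays behind the fingers. I'll make one composite of enlarged crops to refine all of the grasps.

```bash
cat >> h.py <<'E'
import json
def M(f): return {k:np.array(v) for k,v in json.load(open('pics/'+f+'.json')).items()}
def proj(n,p,m):
    K,T=m["camera_matrix"],m["camera_from_world"]; q=T[:3,:3]@np.array(p,float)+T[:3,3]
    if n=="wrist":
        r=np.hypot(q[0],q[1]); th=np.arctan2(r,q[2]); return np.array([K[0,2]+K[0,0]*th*q[0]/r,K[1,2]+K[1,1]*th*q[1]/r])
    return np.array([K[0,2]+K[0,0]*q[0]/q[2],K[1,2]+K[1,1]*q[1]/q[2]])
def cr(f,x,y,w,h,k): return cv2.resize(cv2.imread('pics/'+f+'.png')[y:y+h,x:x+w],None,fx=k,fy=k,interpolation=cv2.INTER_CUBIC)
E
python3 - <<'E'
from h import *
m=M('w1'); p=proj('wrist',(.437,-.327,.038),m).round().astype(int); print(p)
C=np.zeros((600,800,3),np.uint8)
C[0:300,0:400]=cr('w2',290,130,80,60,5)[:300,:400]
C[0:300,400:800]=cr('w2',440,120,80,60+0,5) if 0 else cr('w2',445,122,80,80,5)[:300,:400]
x,y=p-[40,30]
C[300:600,0:400]=cr('w1',x,y,80,60,5)
C[300:600,400:800]=cr('w2',119,127,125,60,3.2)[:300,:400] if 0 else np.pad(cr('w2',119,127,125,60,3.2),((0,300-192),(0,0),(0,0)))[:300,:400]
cv2.imwrite('pics/c1.png',cv2.convertScaleAbs(C,alpha=1.3))
E
```

```text
[336 192]
```

View pics/c1.png

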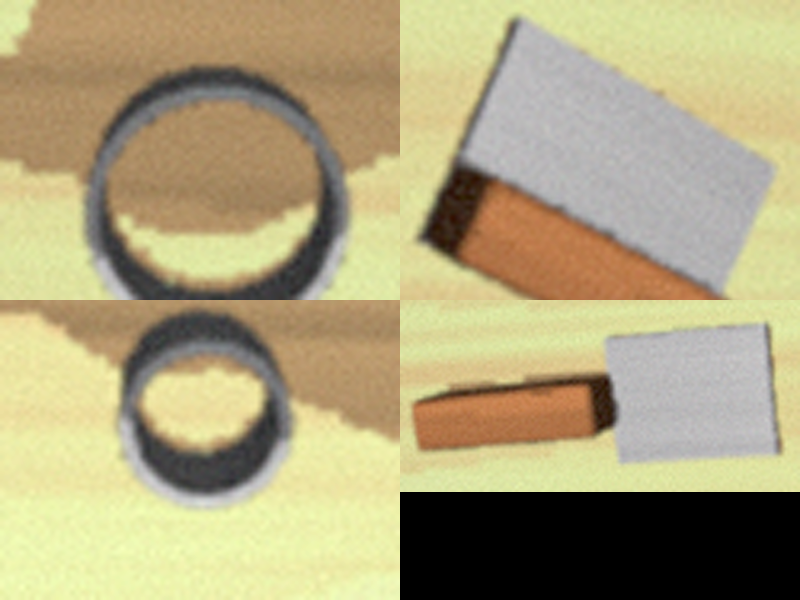

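```bash
python3 - <<'E'
from h import *
from scipy.optimize import least_squares
def P(f,o,k,org,pts,z):
    m=M(f); return np.array([at('wrist',(o[0]+(u-org[0]+.5)/k-.5,o[1]+(v-org[1]+.5)/k-.5),z,m)[:2]*1e3 for u,v in pts])
def circ(p): 
    r=least_squares(lambda q:np.hypot(*(p-q[:2]).T)-q[2],[*p.mean(0),25]); return r.x.round(1)
print('cL',circ(P('w2',(290,130),5,(0,0),[(88,215),(349,210),(215,84),(97,255)],.038)))
p=np.array(proj('wrist',(.437,-.327,.038),M('w1')).round()-[40,30])
print('cS',circ(P('w1',p,5,(0,300),[(121,420),(292,420),(205,338),(205,508)],.038)))
def show(n,p):
    e=np.roll(p,-1,0)-p; print(n,p.mean(0).round(1),np.hypot(*e.T).round(1),np.degrees(np.arctan2(e[:,1],e[:,0])).round(1)); return p
show('lifB',P('w2',(119,127),3.2,(400,300),[(604,338),(766,324),(779,453),(620,463)],.004))
show('lifH',P('w2',(119,127),3.2,(400,300),[(414,403),(587,384),(595,435),(420,450)],.026))
show('scrB',P('w2',(445,122),5,(400,0),[(519,17),(775,168),(722,293)],.004))
print(P('w2',(445,122),5,(400,0),[(487,178),(458,258)],.026))
E
```

```text
cL [443.4 109.   28.9]
cS [ 431.  -326.5   19.5]
lifB [430.1 -46.6] [69.8 50.9 69.9 51.7] [  92.3    3.1  -87.1 -177. ]
lifH [ 433.2 -123.5] [86.  20.1 87.4 20. ] [  92.9    4.5  -87.2 -179.5]
scrB [420.  336.9] [ 94.7  38.7 103.2] [  68.7  -19.9 -133.3]
[[423.81297089 266.17034992]
 [443.98746089 260.38401349]]
```

```bash
cat > sd.py <<'E'
from h import *
def P(pts,z): return np.array([at('side',(155+(u+.5)/3-.5,150+(v+.5)/3-.5),z)[:2]*1e3 for u,v in pts])
for n,z,p in [('cL',.038,[(495,268)]),('cL2',.038,[(459,268),(530,268),(495,245),(495,291)]),('lifB',.004,[(605,193),(651,210),(611,247),(566,227)]),('bL',.022,[(527,38),(605,70),(561,102),(481,74)]),
 ('bLif',.022,[(311,126),(466,196),(407,243),(248,170)]),('bScr',.022,[(433,87),(532,125),(482,168),(377,131)]),('bS',.022,[(250,210),(315,246),(248,292),(183,252)]),('scrB',.004,[(386,412),(412,451),(298,500),(273,459)])]:
    q=P(p,z); e=np.roll(q,-1,0)-q; print(n,q.mean(0).round(1),np.hypot(*e.T).round(),np.degrees(np.arctan2(e[:,1],e[:,0])).round(1))
m=M('w2')
for n,p in [('bL',(632,-218,22)),('bLif',(649,64,22)),('bS',(650,198,22))]: print(n,proj('wrist',np.array(p)/1e3,m).round())
E
python3 sd.py
```

```text
cL [443.8 109.5] [0.] [0.]
cL2 [444.2 109.4] [59. 43. 61. 42.] [-141.8   -9.1  127.7   -6.9]
lifB [431.7 -46.9] [49. 71. 49. 67.] [-175.9   91.4    0.5  -88.4]
bL [ 623.7 -208.8] [110.  84. 101.  97.] [176.5  90.9   3.1 -84.3]
bLif [638.5  72.1] [199.  88. 195.  94.] [-179.5   92.6    2.2  -84.8]
bScr [625.9 -61.4] [127.  92. 124. 102.] [-178.3   95.1    6.   -83.3]
bS [640.8 205.6] [84. 80. 85. 79.] [178.8  90.2  -1.6 -89.9]
scrB [423.5 317.7] [45. 91. 45. 93.] [ 156.8   68.8  -20.9 -110.9]
bL [125. 288.]
bLif [298. 313.]
bS [392. 312.]
```

The side and wrist cameras agree on the cutter at (443.7,109), and the scene camera reads about 6 mm off. I'll use the wrist and side figures and check each tray from close range. Picking the large cutter now.

Call:
step_arm(
  series=[
    [[-2,11,-40],0,1],
    [[-2,11,-90],0,1],
    [[-2,11,-110],0,1],
    [[-2,11,-110],0,1],
    [[-2,11,-110],0,1],
  ],
)

```text
t: 2.75
eef_pos: [0.4453, 0.1096, 0.0989]
tcp_rot: [-0.013, 3.14, 0.001]
force: [-0.4, 0.5, 0.1]
grip_width: 0.0853
finger_force: 0.0
```

```bash
python3 w.py w3; python3 - <<'E'
from h import *
cv2.imwrite('pics/w3c.png',cr('w3',200,60,260,200,3))
print(proj('wrist',(.4437,.109,.038),M('w3')))
E
```

```text
2.75 [445.3 109.6  98.9] [-1.30e-02  3.14e+00  1.00e-03] [ 0.6   0.22 -0.54  0.   -0.81 -2.16] [-0.4  0.5  0.1] 0.0853
[323.16509295 203.44652881]
```

View pics/w3c.png

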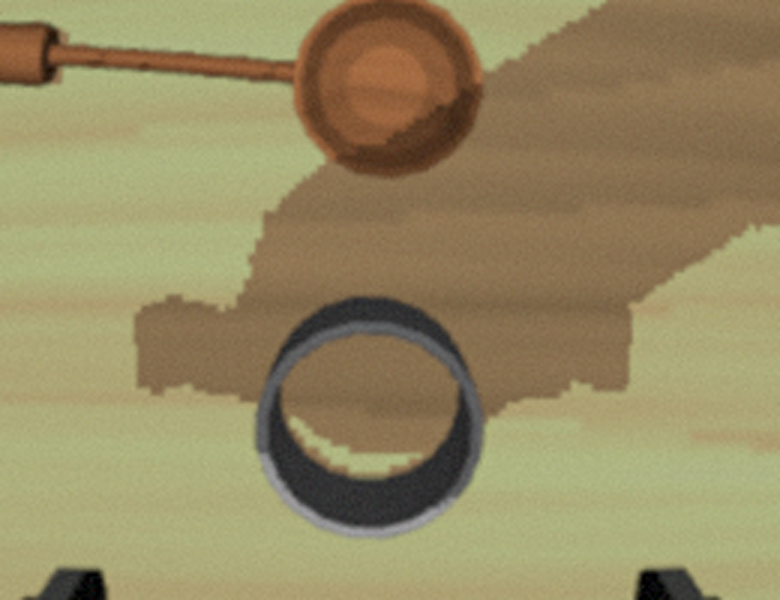

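The ring rim sits at pixel (323.2,202.6) against a predicted (323.2,203.4), and the fingers straddle it evenly. I'll descend and grip.

Call:
step_arm(
  series=[
    [[-1.5,-0.5,-45],0,1],
    [[-1.5,-0.5,-75],0,1],
    [[-1.5,-0.5,-91],0,1],
    [[-1.5,-0.5,-91],0,1],
    [[-1.5,-0.5,-91],0,0],
  ],
)

```text
t: 3.42
eef_pos: [0.444, 0.1098, 0.0082]
tcp_rot: [-0.014, 3.139, 0.002]
force: [-0.4, 0.5, 0.3]
grip_width: 0.07
finger_force: 0.0
```

Call:
step_arm(
  series=[
    [[0,0,0],0,-1],
    [[0,0,0],0,-1],
    [[0,0,0],0,-1],
    [[0,0,0],0,-1],
    [[0,0,0],0,-1],
  ],
  newtons=30,
)

```text
t: 4.05
eef_pos: [0.444, 0.1097, 0.0089]
tcp_rot: [-0.015, 3.139, 0.002]
force: [-1.8, -0.1, 7.8]
grip_width: 0.0564
finger_force: 30.1
```

Call:
step_arm(
  series=[
    [[0,0,30],0,-1],
    [[0,0,80],0,-1],
    [[30,-50,100],0,-1],
    [[60,-100,100],0,-1],
    [[90,-155,100],0,-1],
  ],
)

```text
t: 4.68
eef_pos: [0.5342, -0.0467, 0.1087]
tcp_rot: [-0.016, 3.138, 0.001]
force: [1.0, 1.2, -1.7]
grip_width: 0.056
finger_force: 32.0
```

Call:
step_arm(
  series=[
    [[30,-53,0],0,-1],
    [[60,-106,0],0,-1],
    [[84,-150,0],0,-1],
    [[93,-167,0],0,-1],
    [[93,-167,0],0,-1],
  ],
)

```text
t: 5.3
eef_pos: [0.6259, -0.214, 0.107]
tcp_rot: [-0.01, 3.141, 0.0]
force: [0.3, 0.6, -0.7]
grip_width: 0.056
finger_force: 32.0
```

```bash
python3 w.py w4; python3 - <<'E'
from h import *
cv2.imwrite('pics/w4c.png',cr('w4',180,100,266,200,3))
E
```

```text
5.3 [ 625.9 -214.   107. ] [-0.01   3.141  0.   ] [-0.09  0.52 -0.03 -0.   -1.02 -1.48] [ 0.3  0.6 -0.7] 0.056
```

View pics/w4c.png

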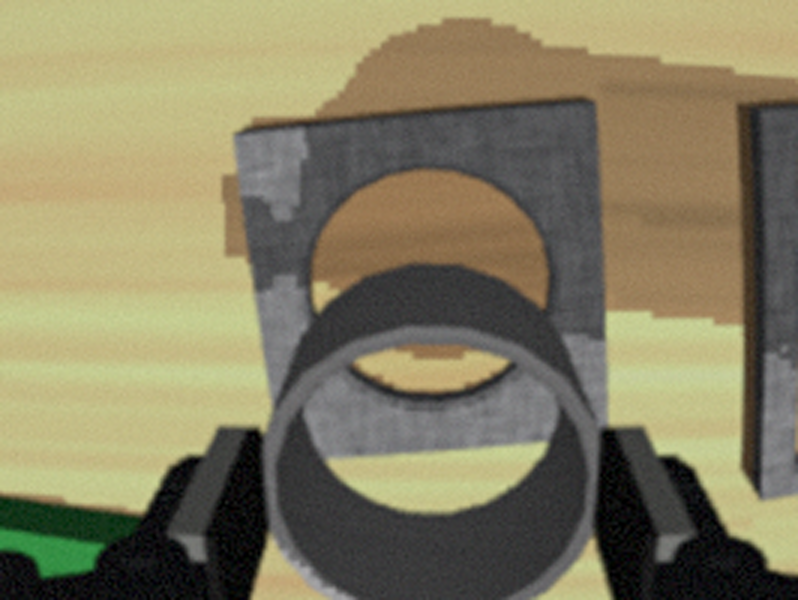

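```bash
cat >> h.py <<'E'
from scipy.optimize import least_squares
def WP(f,o,k,pts,z):
    m=M(f); return np.array([at('wrist',(o[0]+(u+.5)/k-.5,o[1]+(v+.5)/k-.5),z,m)[:2]*1e3 for u,v in pts])
def circ(p,r0=None):
    if r0: return least_squares(lambda q:np.hypot(*(p-q).T)-r0,p.mean(0)).x.round(1)
    return least_squares(lambda q:np.hypot(*(p-q[:2]).T)-q[2],[*p.mean(0),25]).x.round(1)
E
python3 - <<'E'
from h import *
o=(180,100)
p=WP('w4',o,3,[(308,275),(551,275),(430,168),(430,406)],.022); print('pocket',circ(p),circ(p,35))
p=WP('w4',o,3,[(237,132),(593,100)],.022); print(p.round(1),np.hypot(*(p[1]-p[0])))
for z in(.134,.136,.138):
    p=WP('w4',o,3,[(264,460),(600,460),(432,327)],z); print('ring',z,circ(p),circ(p,30))
E
```

```text
pocket [ 626.3 -214.9   35. ] [ 626.3 -214.9]
[[ 580.7 -268. ]
 [ 571.5 -170.8]] 97.73404795850146
ring 0.134 [ 626.9 -214.4   28.9] [ 628.3 -214.4]
ring 0.136 [ 625.7 -214.4   28.5] [ 627.8 -214.4]
ring 0.138 [ 624.6 -214.4   28.1] [ 627.3 -214.4]
```

The pocket is at (626.3,-214.9) with a radius of 35.0 as it must be, and the ring is at about (627,-214.4), so it is centred. Lowering and releasing.

Call:
step_arm(
  series=[
    [[-0.5,-0.5,-40],0,-1],
    [[-0.5,-0.5,-70],0,-1],
    [[-0.5,-0.5,-82],0,-1],
    [[-0.5,-0.5,-86],0,-1],
    [[-0.5,-0.5,-86],0,-1],
  ],
)

```text
t: 5.98
eef_pos: [0.6262, -0.2129, 0.0222]
tcp_rot: [-0.015, 3.139, -0.001]
force: [0.3, 0.3, -0.6]
grip_width: 0.0559
finger_force: 32.1
```

Call:
step_arm(
  series=[
    [[0,0,0],0,0.5],
    [[0,0,0],0,1],
    [[0,0,0],0,1],
    [[0,0,20],0,1],
    [[0,0,70],0,1],
  ],
)

```text
t: 6.6
eef_pos: [0.6232, -0.2128, 0.0887]
tcp_rot: [0.013, -3.135, -0.002]
force: [0.9, 0.6, 0.2]
grip_width: 0.0851
finger_force: 0.0
```

```bash
python3 w.py w5; python3 - <<'E'
from h import *
cv2.imwrite('pics/w5c.png',cr('w5',180,100,266,200,3))
E
```

```text
6.6 [ 623.2 -212.8   88.7] [ 1.300e-02 -3.135e+00 -2.000e-03] [-0.08  0.54 -0.05 -0.   -0.99 -1.48] [0.9 0.6 0.2] 0.0851
```

View pics/w5c.png

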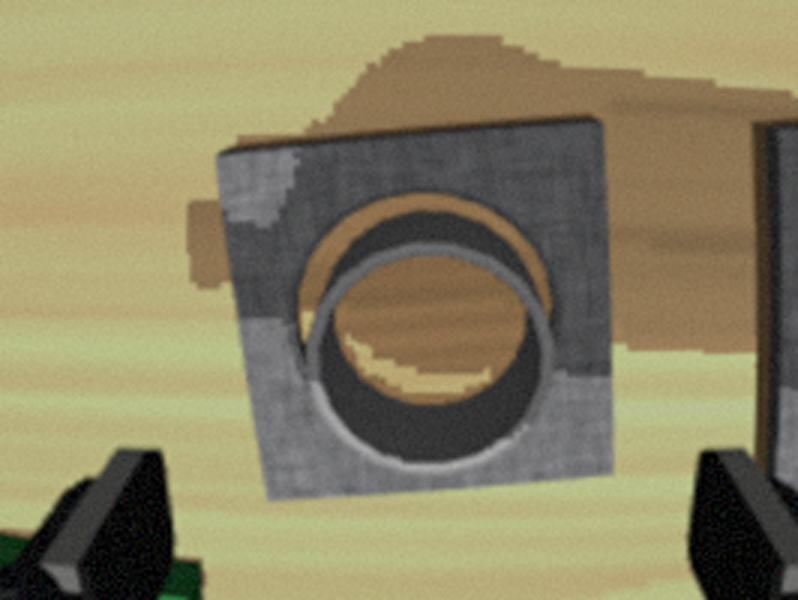

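```bash
python3 - <<'E'
from h import *
for z in (.047,.05,.053):
    p=WP('w5',(180,100),3,[(306,360),(552,360),(430,242),(430,473)],z); print(z,circ(p),circ(p,30))
print('jar',at('scene',(228,305),.085))
E
```

```text
0.047 [ 627.9 -213.7   29.7] [ 627.9 -213.7]
0.05 [ 626.8 -213.7   29.3] [ 626.8 -213.7]
0.053 [ 625.6 -213.7   28.9] [ 625.6 -213.7]
jar [ 0.59899147 -0.41835459  0.085     ]
```

Call:
step_arm(
  series=[
    [[-40,-24,20],0,1],
    [[-90,-53,20],0,1],
    [[-140,-84,20],0,1],
    [[-180,-107,15],0,1],
    [[-193,-114,10],0,1],
  ],
)

```text
t: 7.28
eef_pos: [0.4302, -0.3282, 0.1012]
tcp_rot: [-0.01, 3.141, -0.0]
force: [0.0, 0.7, 0.1]
grip_width: 0.085
finger_force: 0.0
```

Call:
step_arm(
  series=[
    [[0,0,0],0,1],
    [[0,0,0],0,1],
    [[0,0,0],0,1],
    [[0,0,0],0,1],
    [[0,0,0],0,1],
  ],
)

```text
t: 7.9
eef_pos: [0.4327, -0.3269, 0.1008]
tcp_rot: [0.015, -3.142, -0.0]
force: [0.6, -0.1, 0.5]
grip_width: 0.0854
finger_force: 0.0
```

```bash
python3 w.py w6; python3 - <<'E'
from h import *
m=M('w6'); q=proj('wrist',(.431,-.3265,.038),m); print(q)
im=cv2.imread('pics/w6.png'); x,y=q.astype(int)
hsv=cv2.cvtColor(im,cv2.COLOR_BGR2HSV)
mask=((hsv[...,1]<45)).astype(np.uint8)[y-70:y+70,x-70:x+70]
n,l,st,c=cv2.connectedComponentsWithStats(mask); 
for i in range(1,n):
    if st[i,4]>300: print(st[i]+[x-70,y-70,0,0,0],c[i]+[x-70,y-70])
E
```

```text
7.9 [ 432.7 -326.9  100.8] [ 0.015 -3.142 -0.   ] [-0.35  0.35 -0.34 -0.   -0.88 -1.21] [ 0.6 -0.1  0.5] 0.0854
[324.44429974 202.73513072]
[ 300  170   50   57 1445] [324.2567474  199.98131488]
```

```bash
python3 - <<'E'
from h import *
m=M('w6')
p=np.array([at('wrist',u,.038,m)[:2]*1e3 for u in [(299.5,203),(349.5,203),(324.5,226.5)]]); print(circ(p,20),p.round(1).tolist())
E
```

```text
[ 430.9 -326.5] [[431.4, -345.9], [431.1, -307.0], [451.0, -326.2]]
```

Call:
step_arm(
  series=[
    [[-2,0.5,-45],0,1],
    [[-2,0.5,-75],0,1],
    [[-2,0.5,-90],0,1],
    [[-2,0.5,-90],0,1],
    [[-2,0.5,-90],0,0],
  ],
)

```text
t: 8.57
eef_pos: [0.4313, -0.3271, 0.012]
tcp_rot: [-0.014, 3.14, -0.002]
force: [-0.6, -0.1, 1.1]
grip_width: 0.0699
finger_force: 0.0
```

Call:
step_arm(
  series=[
    [[0,0,0],0,-1],
    [[0,0,0],0,-1],
    [[0,0,0],0,-1],
    [[0,0,0],0,-1],
    [[0,0,0],0,-1],
  ],
)

```text
t: 9.2
eef_pos: [0.431, -0.3269, 0.0122]
tcp_rot: [-0.014, 3.14, -0.002]
force: [-0.6, 2.3, 5.1]
grip_width: 0.0365
finger_force: 29.4
```

Call:
step_arm(
  series=[
    [[0,0,30],0,-1],
    [[0,0,80],0,-1],
    [[23,55,100],0,-1],
    [[46,110,100],0,-1],
    [[69,165,100],0,-1],
  ],
)

```text
t: 9.82
eef_pos: [0.4999, -0.1601, 0.1117]
tcp_rot: [-0.012, 3.14, 0.0]
force: [1.0, -0.8, 0.8]
grip_width: 0.036
finger_force: 30.1
```

Call:
step_arm(
  series=[
    [[23,57,0],0,-1],
    [[46,114,0],0,-1],
    [[69,171,0],0,-1],
    [[92,228,0],0,-1],
    [[115,285,0],0,-1],
  ],
)

```text
t: 10.45
eef_pos: [0.6146, 0.1254, 0.1111]
tcp_rot: [-0.014, 3.141, 0.0]
force: [0.8, -0.2, -0.4]
grip_width: 0.0362
finger_force: 30.1
```

Call:
step_arm(
  series=[
    [[15,40,0],0,-1],
    [[28,75,0],0,-1],
    [[30,78,0],0,-1],
    [[30,78,0],0,-1],
    [[30,78,0],0,-1],
  ],
)

```text
t: 11.08
eef_pos: [0.6439, 0.2002, 0.111]
tcp_rot: [0.012, -3.141, 0.0]
force: [0.5, 1.6, 0.3]
grip_width: 0.0361
finger_force: 30.1
```

```bash
python3 w.py w7; python3 - <<'E'
from h import *
cv2.imwrite('pics/w7c.png',cr('w7',180,100,266,200,3))
E
```

```text
11.075 [643.9 200.2 111. ] [ 0.012 -3.141  0.   ] [ 0.54  0.54  0.01 -0.   -1.04 -2.1 ] [0.5 1.6 0.3] 0.0361
```

View pics/w7c.png

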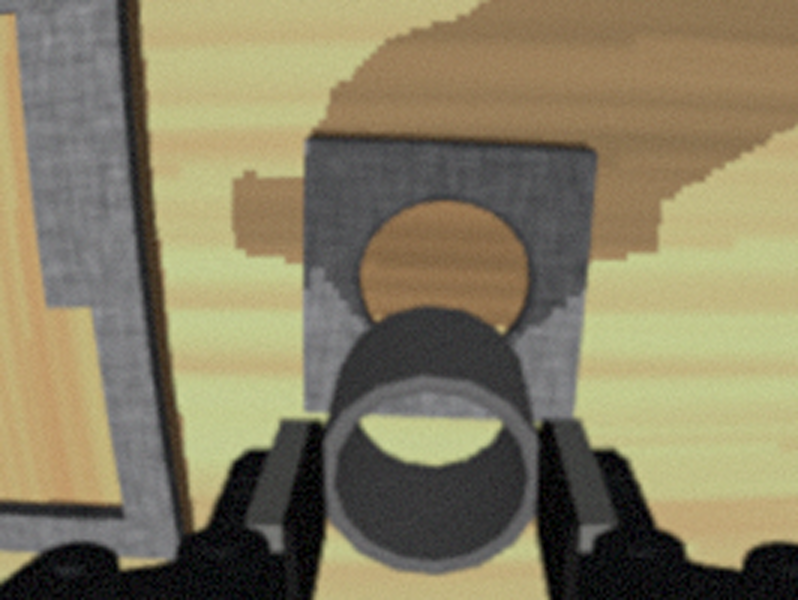

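```bash
python3 - <<'E'
from h import *
o=(180,100)
p=WP('w7',o,3,[(359,275),(530,275),(445,199),(385,326),(507,326)],.022); print('pocket',circ(p),circ(p,25))
p=WP('w7',o,3,[(306,137),(595,152)],.022); print(p.round(1),np.hypot(*(p[1]-p[0])))
p=WP('w7',o,3,[(324,475),(537,475),(432,377),(432,574)],.137); print('ring',circ(p),circ(p,20))
E
```

```text
pocket [641.1 203.8  23.6] [640.9 203.8]
[[600.8 164.8]
 [604.3 245.3]] 80.52988819415037
ring [644.2 199.7  18.7] [644.3 199.6]
```

The pocket is at about (642,203.6) and the held ring at (644,200), so I'll shift by (-2,+3.5) and lower it.

Call:
step_arm(
  series=[
    [[-2,3.5,-40],0,-1],
    [[-2,3.5,-65],0,-1],
    [[-2,3.5,-80],0,-1],
    [[-2,3.5,-86],0,-1],
    [[-2,3.5,-86],0,-1],
  ],
)

```text
t: 11.75
eef_pos: [0.6429, 0.2049, 0.0256]
tcp_rot: [-0.014, 3.14, 0.001]
force: [-0.4, -0.0, -0.2]
grip_width: 0.0364
finger_force: 30.1
```

Call:
step_arm(
  series=[
    [[0,0,0],0,0],
    [[0,0,0],0,1],
    [[0,0,0],0,1],
    [[0,0,20],0,1],
    [[0,0,70],0,1],
  ],
)

```text
t: 12.38
eef_pos: [0.6404, 0.204, 0.0927]
tcp_rot: [0.013, -3.135, 0.005]
force: [0.7, 0.1, 0.6]
grip_width: 0.0856
finger_force: 0.0
```

```bash
python3 w.py w8; python3 - <<'E'
from h import *
m=M('w8'); im=cv2.imread('pics/w8.png')
# predicted rim for seated ring vs picture
for z in(.05,.06):
    for d in((0,0),(-.02,0),(.02,0),(0,-.02),(0,.02)): print(z,d,proj('wrist',(.642+d[0],.2036+d[1],z),m).round(1))
x,y=proj('wrist',(.642,.2036,.05),m).astype(int)
C=np.zeros((300,800,3),np.uint8); C[:,:400]=cr('w8',x-50,y-45,100,75,4)
C[:,400:]=cv2.resize(cv2.imread('pics/w5.png')[170:270,255:388],(400,300)); print(x-50,y-45)
cv2.imwrite('pics/w8c.png',C)
E
```

```text
12.375 [640.4 204.   92.7] [ 0.013 -3.135  0.005] [ 0.55  0.56 -0.01 -0.   -1.01 -2.11] [0.7 0.1 0.6] 0.0856
0.05 (0, 0) [323.6 216.1]
0.05 (-0.02, 0) [323.9 189.3]
0.05 (0.02, 0) [323.4 241.4]
0.05 (0, -0.02) [295.9 215.9]
0.05 (0, 0.02) [351.4 216.3]
0.06 (0, 0) [323.6 221.1]
0.06 (-0.02, 0) [323.9 193.2]
0.06 (0.02, 0) [323.4 247.3]
0.06 (0, -0.02) [294.6 220.8]
0.06 (0, 0.02) [352.6 221.3]
273 171
```

Call:
step_arm(
  series=[
    [[-38,21,5],10,1],
    [[-76,42,10],20,1],
    [[-114,63,10],30,1],
    [[-152,84,10],40,1],
    [[-189,103,10],50,1],
  ],
)

```text
t: 13.05
eef_pos: [0.4522, 0.3087, 0.1053]
tcp_rot: [-1.348, 2.836, 0.001]
force: [0.3, 0.3, 0.6]
grip_width: 0.0854
finger_force: 0.0
```

Call:
step_arm(
  series=[
    [[0,0,0],10,1],
    [[0,0,0],18.8,1],
    [[0,0,0],18.8,1],
    [[0,0,0],18.8,1],
    [[0,0,0],18.8,1],
  ],
)

```text
t: 13.68
eef_pos: [0.4534, 0.3078, 0.1049]
tcp_rot: [-1.784, 2.586, -0.0]
force: [0.3, -0.6, 0.1]
grip_width: 0.0853
finger_force: 0.0
```

```bash
python3 w.py w9; python3 - <<'E'
from h import *
C=cv2.imread('pics/w8c.png'); m=M('w9'); q=proj('wrist',(.4513,.3075,.026),m); print(q)
x,y=(q-[67,60]).astype(int); print(x,y)
D=cr('w9',x,y,133,100,3.0); D=np.pad(D,((0,0),(0,800-D.shape[1]),(0,0)))
W=cv2.imread('pics/w9.png'); W=cv2.resize(W,(400,250)); D[:250,400:]=W
cv2.imwrite('pics/c2.png',np.vstack([C,D]))
E
```

```text
13.675 [453.4 307.8 104.9] [-1.784  2.586 -0.   ] [ 0.89  0.35 -0.32  0.   -0.89 -1.26] [ 0.3 -0.6  0.1] 0.0853
[324.10148481 196.97400068]
257 136
```

View pics/c2.png

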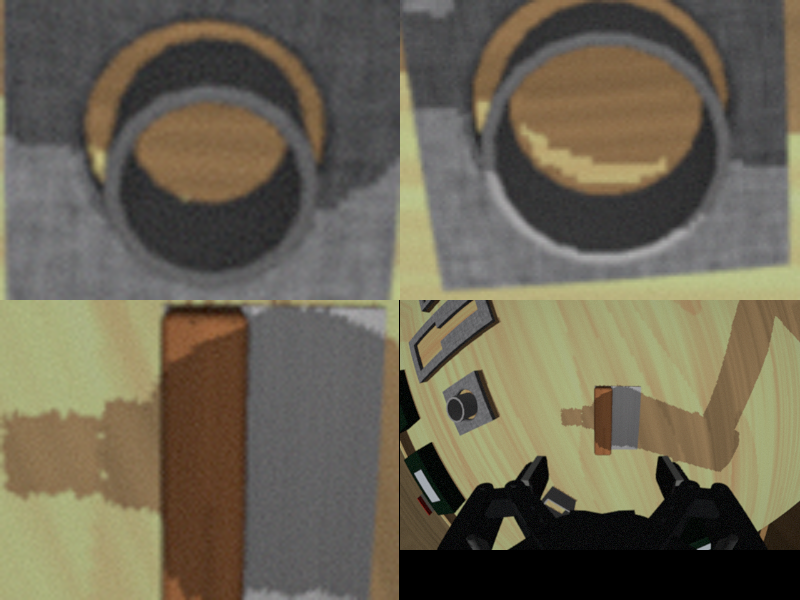

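Both cutters sit inside their pockets. The scraper grip lies parallel to the fingers at x=325, as predicted. A quick check of its centre before gripping.

```bash
python3 - <<'E'
from h import *
m=M('w9'); s=sensors.observe(); u=np.array([np.cos(np.radians(68.8)),np.sin(np.radians(68.8))]); v=np.array([-u[1],u[0]])
for px,z in[((325,141),.026),((311,180),.026),((338.5,180),.026)]:
    d=at('wrist',px,z,m)[:2]*1e3-s['eef_pos'][:2]*1e3; print((d@u).round(1),(d@v).round(1))
sc=at('scene',(420,128),.0175); print(sc*1e3)
E
```

```text
-47.4 2.2
-15.4 -8.9
-15.6 13.5
[588.33746207 420.508325    17.5       ]
```

Call:
step_arm(
  series=[
    [[-2,1,-45],0,1],
    [[-2,1,-75],0,1],
    [[-2,1,-92],0,1],
    [[-2,1,-92],0,0],
    [[-2,1,-92],0,-0.5],
  ],
)

```text
t: 14.35
eef_pos: [0.4519, 0.3094, 0.0137]
tcp_rot: [-1.785, 2.583, 0.0]
force: [-0.4, 0.0, 0.5]
grip_width: 0.0516
finger_force: 0.0
```

Call:
step_arm(
  series=[
    [[0,0,0],0,-1],
    [[0,0,0],0,-1],
    [[0,0,0],0,-1],
    [[0,0,0],0,-1],
    [[0,0,0],0,-1],
  ],
  newtons=45,
)

```text
t: 14.98
eef_pos: [0.4513, 0.3089, 0.0129]
tcp_rot: [-1.786, 2.584, -0.0]
force: [-0.1, 1.2, 0.2]
grip_width: -0.0
finger_force: 0.0
```

Call:
step_arm(
  series=[
    [[0,0,20],0,-1],
    [[0,0,60],0,-1],
    [[0,0,90],0,-1],
    [[0,0,90],0,-1],
    [[0,0,90],0,-1],
  ],
)

```text
t: 15.6
eef_pos: [0.4508, 0.3084, 0.1022]
tcp_rot: [1.785, -2.584, -0.0]
force: [-0.3, -0.4, -0.1]
grip_width: 0.0
finger_force: 0.0
```

```bash
python3 w.py w10; python3 - <<'E'
from h import *
s=sensors.observe(); print((s['eef_pos']*1e3).round(1),s['force'].round(1),s['wrist_torque'].round(2),s['finger_force'])
E
```

```text
15.6 [450.8 308.4 102.2] [ 1.785 -2.584 -0.   ] [ 0.9   0.35 -0.33 -0.   -0.89 -1.26] [-0.3 -0.4 -0.1] 0.0
[450.6 308.2 101.8] [-0.3  0.7 -1.2] [-0.04 -0.    0.  ] 0.0
```

The fingers closed on nothing. I'll check by colour mask whether the scraper has moved.

```bash
python3 - <<'E'
from h import *
for f in('w9','w10'):
    im=cv2.imread('pics/'+f+'.png'); h=cv2.cvtColor(im,cv2.COLOR_BGR2HSV)
    for nm,mk in(('brown',(h[...,0]<16)&(h[...,1]>140)),('grey',(h[...,1]<40)&(h[...,2]>60))):
        n,l,st,c=cv2.connectedComponentsWithStats(mk.astype(np.uint8))
        for i in range(1,n):
            if st[i,4]>400 and st[i,1]<260 and 200<c[i][0]<460:
                print(f,nm,st[i],c[i].round(),[p.round(1).tolist() for p in cv2.minAreaRect(np.argwhere(l==i)[:,::-1].astype(np.float32))[:2] and [np.array(q) for q in cv2.minAreaRect(np.argwhere(l==i)[:,::-1].astype(np.float32))[:2]]], round(cv2.minAreaRect(np.argwhere(l==i)[:,::-1].astype(np.float32))[2],1))
im=cv2.imread('pics/w10.png'); h=cv2.cvtColor(im,cv2.COLOR_BGR2HSV)
for r in range(110,290,12): print(r,' '.join('%d/%d/%d'%tuple(h[r,c]) for c in range(290,376,7)))
E
```

```text
w9 brown [ 311  139   28  109 2723] [324. 192.] [[324.5, 193.0], [108.0, 27.0]] 90.0
w9 grey [ 337  138   49  101 4415] [361. 187.] [[361.0, 188.0], [100.0, 48.0]] 90.0
w10 brown [ 307  140   29  101 2567] [321. 188.] [[320.6, 190.0], [27.7, 100.3]] 0.9
w10 grey [ 334  139   49  103 4504] [358. 189.] [[358.5, 189.8], [102.0, 48.0]] 89.4
110 26/80/172 27/81/171 28/78/174 28/77/173 27/83/175 28/79/171 26/84/173 23/89/174 26/82/175 27/80/175 31/77/178 32/76/178 32/77/178
122 26/76/177 27/83/170 29/77/172 28/73/175 29/74/173 28/80/175 27/79/175 24/88/174 25/87/175 24/85/173 29/75/173 31/77/175 32/78/174
134 23/86/177 29/75/174 27/81/169 29/78/171 31/78/177 28/81/173 28/75/177 27/79/172 22/89/174 24/85/173 24/86/174 29/74/170 32/73/177
146 24/88/173 24/86/172 30/76/174 12/151/145 12/156/144 13/154/157 13/163/133 90/5/99 60/5/107 60/2/103 100/7/106 135/5/109 173/10/101
158 29/77/176 23/92/167 29/79/172 13/152/149 13/156/93 12/152/99 13/154/101 0/3/100 130/7/106 150/3/102 165/5/103 120/3/102 0/0/98
170 31/72/174 28/78/173 24/87/178 12/156/90 11/154/93 13/155/97 13/179/94 0/3/98 10/7/103 105
[... 501 characters left out ...]
151/96 135/5/100 0/0/99 128/10/103 60/5/96 60/3/96 135/5/99
230 24/85/176 26/80/175 26/81/177 12/149/145 13/142/99 12/159/90 14/151/96 120/5/93 0/0/96 150/3/101 150/3/91 0/0/97 70/8/92
242 25/86/175 26/84/174 31/76/175 38/18/56 23/19/54 108/219/14 40/14/56 32/73/177 31/74/175 30/74/175 31/68/176 25/82/174 27/77/175
254 22/94/169 15/30/17 110/81/19 135/10/50 150/5/55 0/27/19 40/14/55 120/49/21 120/255/5 30/78/170 28/80/173 31/74/176 27/83/176
266 24/84/177 150/85/9 30/20/26 100/13/58 0/0/50 130/118/13 53/18/56 40/20/39 165/85/12 36/97/42 29/77/172 31/78/170 28/77/172
278 21/54/33 75/39/13 30/159/16 75/23/22 60/3/101 83/51/20 100/70/22 30/36/21 30/48/16 108/232/11 31/74/168 28/76/174 32/72/181
```

```bash
python3 - <<'E'
from h import *
# height of fingertip above TCP, from picture row of tip's camera-side edge (11 mm toward camera)
def tip(f,tcp,yaw,row,half):
    m=M(f); a=np.radians(yaw); cam=np.array([-np.sin(a+0),np.cos(a)])  # close line dir angle yaw
    c=np.array([np.cos(a),np.sin(a)]); C=-(m['camera_from_world'][:3,:3].T@m['camera_from_world'][:3,3]); b=(C[:2]*1e3-tcp[:2]); b-=c*(b@c); b/=np.linalg.norm(b)
    for s in(8,11): print(f,s,[(dz,proj('wrist',np.append(np.array(tcp[:2])+b*s+c*half,tcp[2]+dz)/1e3,m).round(0).tolist()) for dz in(-5,0,5,10,15,20,25)],'row',row)
tip('w10',np.array([450.7,308.3,102]),158.8,241,0)
tip('w4',np.array([625.9,-214,107]),90,243,29)
tip('w7',np.array([643.9,200.2,111]),90,240,19)
tip('w5',np.array([623.2,-212.8,88.7]),90,250,42)
E
```

```text
w10 8 [(-5, [321.0, 222.0]), (0, [321.0, 225.0]), (5, [321.0, 228.0]), (10, [321.0, 232.0]), (15, [321.0, 236.0]), (20, [321.0, 239.0]), (25, [321.0, 244.0])] row 241
w10 11 [(-5, [321.0, 217.0]), (0, [321.0, 220.0]), (5, [321.0, 223.0]), (10, [321.0, 227.0]), (15, [321.0, 230.0]), (20, [321.0, 234.0]), (25, [321.0, 238.0])] row 241
w4 8 [(-5, [373.0, 223.0]), (0, [374.0, 226.0]), (5, [375.0, 229.0]), (10, [377.0, 233.0]), (15, [378.0, 236.0]), (20, [380.0, 240.0]), (25, [381.0, 244.0])] row 243
w4 11 [(-5, [373.0, 218.0]), (0, [374.0, 221.0]), (5, [376.0, 224.0]), (10, [377.0, 228.0]), (15, [379.0, 231.0]), (20, [380.0, 235.0]), (25, [382.0, 239.0])] row 243
w7 8 [(-5, [356.0, 223.0]), (0, [357.0, 226.0]), (5, [358.0, 229.0]), (10, [359.0, 233.0]), (15, [360.0, 237.0]), (20, [361.0, 241.0]), (25, [362.0, 245.0])] row 240
w7 11 [(-5, [356.0, 218.0]), (0, [357.0, 221.0]), (5, [358.0, 224.0]), (10, [359.0, 228.0]), (15, [360.0, 232.0]), (20, [361.0, 235.0]), (25, [362.0, 239.0])] row 240
w5 8 [(-5, [394.0, 223.0]), (0, [395.0, 226.0]), (5, [397.0, 229.0]), (10, [399.0, 232.0]), (15, [401.0, 236.0]), (20, [404.0, 240.0]), (25, [406.0, 244.0])] row 250
w5 11 [(-5, [394.0, 218.0]), (0, [396.0, 221.0]), (5, [398.0, 224.0]), (10, [400.0, 228.0]), (15, [402.0, 231.0]), (20, [404.0, 235.0]), (25, [406.0, 239.0])] row 250
```

The scraper moved only about 3 mm. The pictures show the real fingertips about 15–20 mm above the reported TCP, which also explains why the rings were held near their rims, so they closed above the bar. I'll retry lower, reopening first.

Call:
step_arm(
  series=[
    [[1,0,0],0,1],
    [[1,0,-30],0,1],
    [[1,0,-60],0,1],
    [[1,0,-85],0,1],
    [[1,0,-90],0,0.2],
  ],
  newtons=40,
)

```text
t: 16.27
eef_pos: [0.4512, 0.3075, 0.0106]
tcp_rot: [1.783, -2.58, 0.002]
force: [-0.7, 0.3, 1.2]
grip_width: 0.0583
finger_force: 0.0
```

Call:
step_arm(
  series=[
    [[0,0,-5],0,0.0],
    [[0,0,-10],0,0],
    [[0,0,-12],0,0],
    [[0,0,-12],0,0],
    [[0,0,-12],0,0],
  ],
)

```text
t: 16.9
eef_pos: [0.4525, 0.309, 0.0013]
tcp_rot: [-1.786, 2.584, 0.0]
force: [-0.6, 0.1, -0.5]
grip_width: 0.043
finger_force: 0.0
```

Call:
step_arm(
  series=[
    [[0,0,0],0,-1],
    [[0,0,0],0,-1],
    [[0,0,0],0,-1],
    [[0,0,0],0,-1],
    [[0,0,0],0,-1],
  ],
)

```text
t: 17.52
eef_pos: [0.4525, 0.309, 0.0014]
tcp_rot: [-1.786, 2.584, 0.0]
force: [-0.5, -1.2, 4.4]
grip_width: 0.0211
finger_force: 39.6
```

Gripped: width 21 mm, with the same 3–4 mm offset as on the rings. I'll lift and carry it toward the scraper tray at about (627,-65), which puts the grip at (629,-85).

Call:
step_arm(
  series=[
    [[0,0,15],0,-1],
    [[0,0,50],0,-1],
    [[0,0,90],0,-1],
    [[22,-50,105],-10,-1],
    [[44,-100,105],-20,-1],
  ],
)

```text
t: 18.15
eef_pos: [0.4974, 0.2089, 0.1081]
tcp_rot: [-1.303, 2.854, 0.002]
force: [1.9, 1.2, -2.0]
grip_width: 0.021
finger_force: 39.3
```

Call:
step_arm(
  series=[
    [[24,-55,0],-10,-1],
    [[48,-110,0],-20,-1],
    [[72,-165,0],-30,-1],
    [[96,-220,0],-40,-1],
    [[120,-265,0],-43,-1],
  ],
)

```text
t: 18.77
eef_pos: [0.6165, -0.0583, 0.1061]
tcp_rot: [0.167, -3.137, -0.0]
force: [-0.1, 0.3, -1.3]
grip_width: 0.0209
finger_force: 39.3
```

Call:
step_arm(
  series=[
    [[13,-29,0],0,-1],
    [[13,-29,0],0,-1],
    [[13,-29,0],0,-1],
    [[13,-29,0],0,-1],
    [[13,-29,0],0,-1],
  ],
)

```text
t: 19.4
eef_pos: [0.6291, -0.0841, 0.1062]
tcp_rot: [-0.175, 3.137, 0.0]
force: [0.7, 0.2, -1.3]
grip_width: 0.0206
finger_force: 39.4
```

```bash
python3 w.py w11; python3 - <<'E'
from h import *
s=sensors.observe(); m=M('w11'); c=np.array([627.4,-65,22])
a=np.radians(5.8); R=np.array([[np.cos(a),-np.sin(a)],[np.sin(a),np.cos(a)]])
for p in[(-62.5,-50),(-62.5,50),(62.5,50),(-52.5,-37.5),(-52.5,37.5)]:
    q=R@np.array(p)+c[:2]; print(p,proj('wrist',np.append(q,22)/1e3,m).round(0))
cv2.imwrite('pics/w11c.png',cr('w11',180,90,266,200,3))
E
```

```text
19.4 [629.1 -84.1 106.2] [-0.175  3.137  0.   ] [ 0.12  0.48 -0.1  -0.   -0.98 -1.58] [ 0.7  0.2 -1.3] 0.0206
(-62.5, -50) [286. 122.]
(-62.5, 50) [409. 125.]
(62.5, 50) [397. 262.]
(-52.5, -37.5) [302. 135.]
(-52.5, 37.5) [393. 137.]
```

View pics/w11c.png

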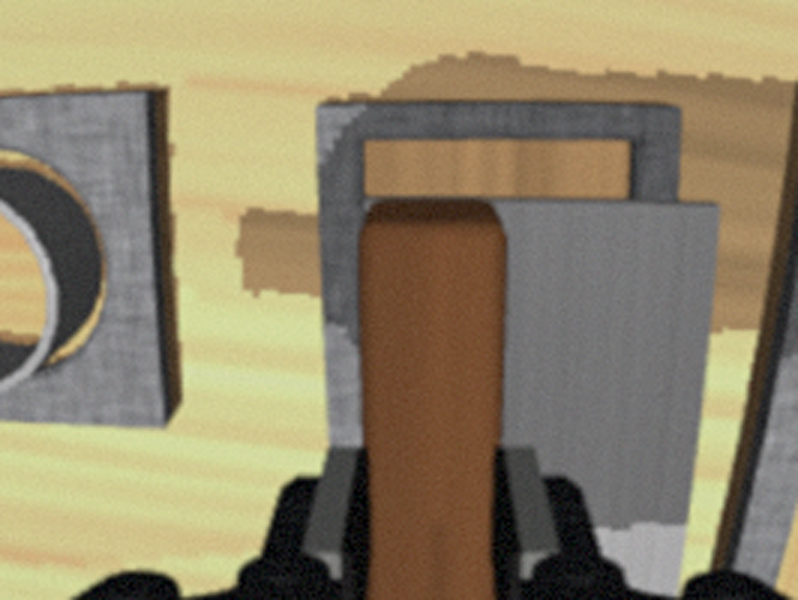

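The tray's top corners are at crop (317,103) and (680,106), with pocket corners (363,138) and (632,138). The scraper is held square over it, its blade corners at (363,203) and (718,205).

```bash
python3 - <<'E'
from h import *
def fr(a): a=np.radians(a); return np.array([[np.cos(a),-np.sin(a)],[np.sin(a),np.cos(a)]])
o=(180,90)
p=WP('w11',o,3,[(317,103),(680,106)],.022); q=WP('w11',o,3,[(363,138),(632,138)],.022)
for n,z,h in(('tray',p,62.5),('pocket',q,52.5)):
    e=z[1]-z[0]; a=np.degrees(np.arctan2(e[1],e[0]))-90; print(n,np.hypot(*e).round(1),a.round(1),(z.mean(0)+fr(a)@[h,0]).round(1))
z=WP('w11',o,3,[(363,203),(718,205)],.1088); e=z[1]-z[0]; a=np.degrees(np.arctan2(e[1],e[0]))-90
print('scr',np.hypot(*e).round(1),a.round(1),(z.mean(0)+fr(a)@[47.5,0]).round(1))
g=WP('w11',o,3,[(361,250),(506,250),(368,570),(496,570)],.1308); print('grip edges mid',((g[0]+g[1])/2).round(1),((g[2]+g[3])/2).round(1))
E
```

```text
tray 98.8 6.6 [628.  -65.4]
pocket 73.2 6.9 [627.5 -65.7]
scr 64.8 6.6 [625.7 -64.2]
grip edges mid [584.6 -89.1] [642.2 -82.8]
```

Call:
step_arm(
  series=[
    [[2,-1.5,-40],0,-1],
    [[2,-1.5,-70],0,-1],
    [[2,-1.5,-85],0,-1],
    [[2,-1.5,-91],0,-1],
    [[2,-1.5,-92],0,-1],
  ],
)

```text
t: 20.08
eef_pos: [0.632, -0.0865, 0.0145]
tcp_rot: [-0.173, 3.136, -0.0]
force: [-0.2, -0.4, -1.1]
grip_width: 0.0208
finger_force: 39.4
```

```bash
python3 w.py w12
```

```text
20.075 [632.  -86.5  14.5] [-0.173  3.136 -0.   ] [ 0.12  0.59 -0.18  0.   -0.8  -1.58] [-0.2 -0.4 -1.1] 0.0208
```

Call:
step_arm(
  series=[
    [[0,0,0],0,-0.2],
    [[0,0,0],0,0.2],
    [[0,0,0],0,0.2],
    [[0,0,25],0,0.2],
    [[0,0,85],0,0.5],
  ],
)

```text
t: 20.75
eef_pos: [0.6289, -0.0867, 0.0967]
tcp_rot: [0.172, -3.129, -0.0]
force: [1.1, -0.2, -0.0]
grip_width: 0.0638
finger_force: 0.0
```

```bash
python3 w.py w13
```

```text
20.75 [628.9 -86.7  96.7] [ 0.172 -3.129 -0.   ] [ 0.12  0.5  -0.11 -0.   -0.98 -1.58] [ 1.1 -0.2 -0. ] 0.0638
```

Call:
step_arm(
  series=[
    [[-40,-2,10],10,0.5],
    [[-80,-4,10],20,0.5],
    [[-120,-6,10],30,0.5],
    [[-160,-8,10],40,0.5],
    [[-199,-10,10],50,0.5],
  ],
)

```text
t: 21.42
eef_pos: [0.4312, -0.0967, 0.1092]
tcp_rot: [-1.49, 2.765, -0.001]
force: [1.3, -0.2, 0.9]
grip_width: 0.0639
finger_force: 0.0
```

Call:
step_arm(
  series=[
    [[0,0,0],10,0.5],
    [[0,0,0],20,0.5],
    [[0,0,0],30,0.5],
    [[0,0,0],36.7,0.5],
    [[0,0,0],36.7,0.5],
  ],
)

```text
t: 22.05
eef_pos: [0.4325, -0.0966, 0.1092]
tcp_rot: [-2.277, 2.164, -0.001]
force: [-1.7, -0.0, 0.5]
grip_width: 0.0639
finger_force: 0.0
```

Call:
step_arm(
  series=[
    [[0,0,0],0,0.5],
    [[0,0,0],0,0.5],
    [[0,0,0],0,0.5],
    [[0,0,0],0,0.5],
    [[0,0,0],0,0.5],
  ],
)

```text
t: 22.68
eef_pos: [0.4323, -0.0966, 0.1089]
tcp_rot: [2.279, -2.163, -0.0]
force: [0.6, 0.1, -0.5]
grip_width: 0.064
finger_force: 0.0
```

```bash
python3 w.py w14; python3 - <<'E'
from h import *
s=sensors.observe(); m=M('w14')
print('pred grip',proj('wrist',(.4321,-.096,.026),m).round(1))
h=cv2.cvtColor(cv2.imread('pics/w14.png'),cv2.COLOR_BGR2HSV)
for nm,mk in(('brown',(h[...,0]<16)&(h[...,1]>135)),('grey',(h[...,1]<40)&(h[...,2]>70))):
    n,l,st,c=cv2.connectedComponentsWithStats(mk.astype(np.uint8))
    for i in range(1,n):
        if st[i,4]>400 and abs(c[i][0]-320)<120 and st[i,1]<300:
            r=cv2.minAreaRect(np.argwhere(l==i)[:,::-1].astype(np.float32)); print(nm,st[i],c[i].round(1),np.round(r[0],1),np.round(r[1],1),round(r[2],1))
            if nm=='brown':
                for row in range(st[i,1],st[i,1]+st[i,3],15):
                    k=np.flatnonzero(l[row]==i); print(row,k.min(),k.max(),((at('wrist',((k.min()+k.max())/2,row),.026,m)[:2]-s['eef_pos'][:2])*1e3).round(1))
E
```

```text
22.675 [432.3 -96.6 108.9] [ 2.279 -2.163 -0.   ] [ 0.15  0.18 -0.56 -0.   -0.83 -0.1 ] [ 0.6  0.1 -0.5] 0.064
pred grip [321.6 196.8]
brown [ 309  108   27  105 2575] [321.6 159.5] [322. 160.] [ 26. 104.] 0.0
108 321 330 [  0.5 -73.1]
123 310 334 [  2.6 -60.9]
138 309 334 [  2.4 -48.7]
153 309 334 [  1.8 -36.5]
168 310 333 [  1.1 -24. ]
183 310 333 [  0.5 -11.4]
198 309 333 [0.3 1.7]
brown [ 408  193   33   68 1139] [424.1 224.8] [423.4 225.8] [19. 67.] 16.5
193 424 429 [-91.1  -7.6]
208 419 438 [-95.1   6. ]
223 416 434 [-94.1  20.4]
238 411 429 [-91.8  35.2]
253 411 424 [-92.1  50.6]
grey [ 294  204   55   66 3289] [320.8 238.1] [321.  236.5] [65. 54.] 90.0
```

The handle's centreline is 0.3 mm from the TCP, angled at 92.4°, and the grip point is at own x of about +25, so it is aligned. Descending to grip the lifter.

Call:
step_arm(
  series=[
    [[0,0,-50],0,0.2],
    [[0,0,-85],0,0.2],
    [[0,0,-100],0,0.2],
    [[0,0,-108],0,0.2],
    [[0,0,-108],0,0],
  ],
)

```text
t: 23.35
eef_pos: [0.4323, -0.0966, 0.0008]
tcp_rot: [2.279, -2.162, -0.001]
force: [0.2, -0.5, 0.7]
grip_width: 0.0426
finger_force: 0.0
```

Call:
step_arm(
  series=[
    [[0,0,0],0,-1],
    [[0,0,0],0,-1],
    [[0,0,0],0,-1],
    [[0,0,0],0,-1],
    [[0,0,0],0,-1],
  ],
  newtons=50,
)

```text
t: 23.98
eef_pos: [0.4331, -0.0966, 0.0019]
tcp_rot: [-2.278, 2.161, -0.002]
force: [-1.2, 0.7, 6.4]
grip_width: 0.0173
finger_force: 49.2
```

Call:
step_arm(
  series=[
    [[0,0,15],0,-1],
    [[0,0,50],0,-1],
    [[0,0,90],0,-1],
    [[20,16,105],-10,-1],
    [[45,35,105],-20,-1],
  ],
)

```text
t: 24.6
eef_pos: [0.4784, -0.0613, 0.1079]
tcp_rot: [-1.858, 2.528, -0.003]
force: [0.4, -0.3, -1.6]
grip_width: 0.017
finger_force: 48.9
```

Call:
step_arm(
  series=[
    [[30,25,0],-10,-1],
    [[60,50,0],-20,-1],
    [[90,75,0],-30,-1],
    [[120,100,0],-40,-1],
    [[150,125,0],-50,-1],
  ],
)

```text
t: 25.22
eef_pos: [0.6278, 0.0642, 0.1057]
tcp_rot: [0.617, -3.08, -0.0]
force: [0.4, -0.5, 0.3]
grip_width: 0.0174
finger_force: 48.9
```

Call:
step_arm(
  series=[
    [[9,5,0],-10,-1],
    [[9,5,0],-20,-1],
    [[9,5,0],-20,-1],
    [[9,5,0],-20,-1],
    [[9,5,0],-20,-1],
  ],
)

```text
t: 25.85
eef_pos: [0.6361, 0.0682, 0.106]
tcp_rot: [-0.084, 3.14, 0.0]
force: [0.1, 0.2, -0.3]
grip_width: 0.0173
finger_force: 48.9
```

```bash
python3 w.py w15; python3 - <<'E'
from h import *
C=np.hstack([cr(f,x,80,105,240,2.5) for f,x in(('w7',140),('w13',420),('w15',272))])
print(C.shape); cv2.imwrite('pics/c3.png',cv2.convertScaleAbs(C,alpha=1.25))
a=np.radians(2.5);R=np.array([[np.cos(a),-np.sin(a)],[np.sin(a),np.cos(a)]]); o=np.array([611.6,67.2])
for f in('w7','w13','w15'): print(f,[proj('wrist',np.append(R@p+o,22)/1e3,M(f)).round(0).tolist() for p in[(-68,-46),(-68,46),(128,-46),(128,46)]])
s=sensors.observe(); print((s['eef_pos']*1e3).round(1),s['force'].round(1),s['wrist_torque'].round(2),s['grip_width'])
E
```

```text
25.85 [636.1  68.2 106. ] [-0.084  3.14   0.   ] [ 0.36  0.49 -0.09 -0.   -0.99 -1.88] [ 0.1  0.2 -0.3] 0.0173
(600, 786, 3)
w7 [[129.0, 93.0], [217.0, 78.0], [162.0, 281.0], [241.0, 285.0]]
w13 [[461.0, 118.0], [544.0, 133.0], [422.0, 317.0], [497.0, 313.0]]
w15 [[267.0, 86.0], [382.0, 87.0], [276.0, 297.0], [369.0, 298.0]]
[636.2  68.2 106.1] [-0.2 -0.  -1. ] [-0.01 -0.02  0.01] 0.017184178748607556
```

```bash
python3 - <<'E'
from h import *
C=np.hstack([cr('w7',122,74,133,200,3),cr('w15',262,80,133,200,3)])
cv2.imwrite('pics/c3.png',cv2.convertScaleAbs(C,alpha=1.3)); print(C.shape)
E
```

```text
(600, 798, 3)
```

View pics/c3.png

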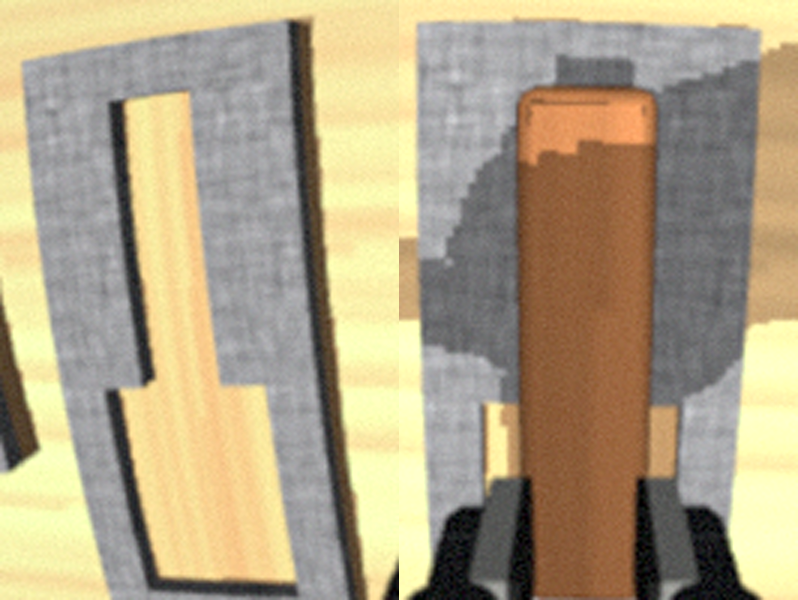

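```bash
cat > fit.py <<'E'
from h import *
def px(o,u,v): return np.array([o[0]+(u+.5)/3-.5,o[1]+(v+.5)/3-.5])
def T(q,p): c,s=np.cos(q[2]),np.sin(q[2]); return np.array([q[0]+c*p[0]-s*p[1],q[1]+s*p[0]+c*p[1]])
def fit(f,o,pr,z):
    m=M(f)
    def r(q): return np.concatenate([proj('wrist',np.append(T(q,p),z)/1e3,m)-px(o,*uv) for p,uv in pr])
    s=least_squares(r,[611,67,.04],x_scale=[1,1,.01]); return s.x,s.fun.reshape(-1,2)
a=[((-51,-14),(110,102)),((-51,14),(190,92)),((39,14),(218,386)),((39,29),(268,386)),((39,-29),(105,390)),((113,29),(299,596)),((113,-29),(152,591)),((-68,-46),(22,61)),((-68,46),(291,21))]
b=[((-68,-46),(18,23)),((-68,46),(362,31)),((39,-29),(85,404)),((39,29),(284,404))]
for f,o,p in(('w7',(122,74),a),('w15',(262,80),b)):
    q,e=fit(f,o,p,22); print(f,q[:2].round(1),np.degrees(q[2]).round(2),e.round(1).tolist())
m=M('w15'); z=.1302
g={k:at('wrist',px((262,80),*k),z,m)[:2]*1e3 for k in[(119,150),(258,150),(134,560),(236,560),(121,420),(254,420),(188,88)]}
c1=(g[119,150]+g[258,150])/2;c2=(g[121,420]+g[254,420])/2; d=c2-c1; th=np.degrees(np.arctan2(d[1],d[0])); u=d/np.hypot(*d)
print('handle',c1.round(1),c2.round(1),'ang',th.round(2),'w',np.hypot(*(g[119,150]-g[258,150])).round(1))
end=g[188,88]; org=c1+u*((end-c1)@u+48); print('end',end.round(1),'lifter origin',org.round(1))
E
python3 fit.py
```

```text
w7 [613.3  67.2] 1.88 [[-0.1, -0.2], [0.2, -0.6], [1.2, 0.4], [-0.7, 0.1], [-0.1, -0.1], [0.6, 1.0], [-1.1, 0.3], [0.2, 0.0], [-0.6, -0.5]]
w15 [613.3  67. ] 2.18 [[-0.0, 0.1], [0.2, -0.7], [-0.5, -0.1], [0.3, 0.9]]
handle [571.2  64.8] [614.9  67. ] ang 2.89 w 21.2
end [561.7  64.3] lifter origin [609.7  66.8]
```

```bash
python3 - <<'E'
from h import *
m=M('w14'); im=cv2.imread('pics/w14.png'); h=cv2.cvtColor(im,cv2.COLOR_BGR2HSV)
for c in(299,303,341,345): 
    k=np.flatnonzero((h[180:290,c,1]<40)&(h[180:290,c,2]>70))+180; print(c,k.min(),k.max(),[(at('wrist',(c,r),.004,m)[1]*1e3+96.6).round(1) for r in(k.min()-.5,k.max()+.5)])
for c in(316,322,328):
    r=np.arange(95,125); print(c,[tuple(h[i,c]) [1] for i in range(100,118)])
print([(r,(at('wrist',(322,r),.026,m)[1]*1e3+96.6).round(1)) for r in(106,107,108,109,110)])
E
```

```text
299 204 269 [np.float64(14.8), np.float64(84.9)]
303 204 269 [np.float64(14.6), np.float64(84.7)]
341 204 269 [np.float64(12.8), np.float64(82.7)]
345 204 269 [np.float64(12.6), np.float64(82.5)]
316 [np.uint8(80), np.uint8(80), np.uint8(82), np.uint8(79), np.uint8(80), np.uint8(81), np.uint8(81), np.uint8(88), np.uint8(131), np.uint8(159), np.uint8(153), np.uint8(153), np.uint8(153), np.uint8(147), np.uint8(154), np.uint8(149), np.uint8(155), np.uint8(151)]
322 [np.uint8(88), np.uint8(86), np.uint8(88), np.uint8(85), np.uint8(87), np.uint8(87), np.uint8(83), np.uint8(90), np.uint8(137), np.uint8(157), np.uint8(146), np.uint8(157), np.uint8(155), np.uint8(150), np.uint8(156), np.uint8(155), np.uint8(151), np.uint8(156)]
328 [np.uint8(80), np.uint8(82), np.uint8(80), np.uint8(83), np.uint8(79), np.uint8(82), np.uint8(86), np.uint8(98), np.uint8(144), np.uint8(162), np.uint8(148), np.uint8(152), np.uint8(151), np.uint8(147), np.uint8(153), np.uint8(154), np.uint8(149), np.uint8(149)]
[(106, np.float64(-74.5)), (107, np.float64(-73.7)), (108, np.float64(-72.9)), (109, np.float64(-72.1)), (110, np.float64(-71.3))]
```

The tray origin is at (613.3,67.1), angle 2.0°. The lifter is held at own x=25.7 with an angle of about 3°. So the TCP target is (639.0,68.0), a shift of (+2.8,-0.2) and a turn of -1°. I'll stop just above the foam to check.

Call:
step_arm(
  series=[
    [[2.8,-0.2,-30],-1,-1],
    [[2.8,-0.2,-60],-1,-1],
    [[2.8,-0.2,-76],-1,-1],
    [[2.8,-0.2,-76],-1,-1],
    [[2.8,-0.2,-76],-1,-1],
  ],
)

```text
t: 26.52
eef_pos: [0.6401, 0.0684, 0.0312]
tcp_rot: [-0.056, 3.139, 0.001]
force: [-0.1, 0.2, -1.0]
grip_width: 0.0171
finger_force: 48.9
```

Call:
step_arm(
  series=[
    [[0,0,0],0,-1],
    [[0,0,0],0,-1],
    [[0,0,0],0,-1],
    [[0,0,0],0,-1],
    [[0,0,0],0,-1],
  ],
)

```text
t: 27.15
eef_pos: [0.6391, 0.0682, 0.0299]
tcp_rot: [0.055, -3.141, 0.0]
force: [-0.6, -0.4, -1.1]
grip_width: 0.0172
finger_force: 48.9
```

```bash
python3 w.py w16; python3 - <<'E'
from h import *
# at z: does handle (top z) and pocket end line up in the picture
s=sensors.observe(); print((s['eef_pos']*1e3).round(1)); p=np.degrees(np.arctan2(s['tcp_rot'][1],s['tcp_rot'][0]))*2-90; print('line',(p+360)%180)
m=M('w16'); h=cv2.cvtColor(cv2.imread('pics/w16.png'),cv2.COLOR_BGR2HSV); dz=s['eef_pos'][2]-.0019
b=(h[...,0]<16)&(h[...,1]>135)
a=np.radians(2.0)
for r in range(120,215,15):
    k=np.flatnonzero(b[r,270:380])+270
    if len(k)>10:
        c=at('wrist',((k.min()+k.max())/2,r),.026+dz,m)[:2]*1e3-[613.3,67.1]; print(r,k.min(),k.max(),(c[0]*np.cos(a)+c[1]*np.sin(a)).round(1),(c[1]*np.cos(a)-c[0]*np.sin(a)).round(1))
c=322; col=h[80:180,c]; print([(i+80,int(v[0]),int(v[1]),int(v[2])) for i,v in enumerate(col) if 15<i<60][::2])
print(proj('wrist',(.6133-.048,.0671-.0017,.026+dz),m), proj('wrist',(.6133-.051,.0671-.0017,.022),m))
E
```

```text
27.15 [639.1  68.2  29.9] [ 0.055 -3.141  0.   ] [ 0.36  0.58 -0.15 -0.   -0.84 -1.89] [-0.6 -0.4 -1.1] 0.0172
[639.1  68.1  29.9]
line 92.00073641180961
120 301 346 -43.6 -0.2
135 302 346 -36.7 0.0
150 302 346 -29.7 0.0
165 302 346 -22.7 0.0
180 302 345 -15.5 -0.2
195 302 345 -8.1 -0.2
210 303 344 -0.5 -0.2
[(96, 75, 3, 160), (98, 0, 0, 153), (100, 110, 5, 155), (102, 90, 2, 159), (104, 13, 53, 164), (106, 17, 125, 175), (108, 15, 115, 126), (110, 14, 155, 135), (112, 12, 151, 171), (114, 13, 156, 149), (116, 13, 146, 204), (118, 12, 144, 202), (120, 13, 153, 197), (122, 13, 146, 202), (124, 13, 143, 203), (126, 12, 148, 188), (128, 13, 157, 167), (130, 12, 145, 146), (132, 13, 157, 125), (134, 13, 150, 126), (136, 12, 157, 127), (138, 13, 156, 129)]
[323.93675515 110.41966229] [323.98461467 104.13581277]
```

Lateral error is 0.1 mm. The handle end is at row 109–110 against a predicted 110.4, and the pocket edge is at 104 as predicted, so it lines up. Lowering.

Call:
step_arm(
  series=[
    [[0,0,-5],0,-1],
    [[0,0,-10],0,-1],
    [[0,0,-14],0,-1],
    [[0,0,-15.5],0,-1],
    [[0,0,-15.5],0,-1],
  ],
)

```text
t: 27.82
eef_pos: [0.6391, 0.0682, 0.0143]
tcp_rot: [0.055, -3.141, 0.0]
force: [-0.1, 0.2, -0.6]
grip_width: 0.0172
finger_force: 49.1
```

Call:
step_arm(
  series=[
    [[0,0,0],0,-1],
    [[0,0,0],0,-0.2],
    [[0,0,0],0,0],
    [[0,0,0],0,0],
    [[0,0,0],0,0],
  ],
)

```text
t: 28.45
eef_pos: [0.6391, 0.0682, 0.0145]
tcp_rot: [-0.055, 3.141, 0.0]
force: [0.6, -0.1, -0.3]
grip_width: 0.0428
finger_force: 0.0
```

Call:
step_arm(
  series=[
    [[0,0,15],0,0],
    [[0,0,50],0,0],
    [[0,0,90],0,0],
    [[0,0,90],0,0],
    [[0,0,90],0,0],
  ],
)

```text
t: 29.08
eef_pos: [0.6389, 0.0682, 0.105]
tcp_rot: [-0.054, 3.141, 0.001]
force: [-0.8, -0.2, 0.1]
grip_width: 0.0428
finger_force: 0.0
```

```bash
python3 w.py w17; python3 - <<'E'
from h import *
m=M('w17'); h=cv2.cvtColor(cv2.imread('pics/w17.png'),cv2.COLOR_BGR2HSV)
a=np.radians(2.0); T=lambda x,y:np.array([613.3+x*np.cos(a)-y*np.sin(a),67.1+x*np.sin(a)+y*np.cos(a)])
b=(h[...,0]<16)&(h[...,1]>120)
for x in(-40,-25,-10,5,20,35):
    u,v=proj('wrist',np.append(T(x,0),38)/1e3,m).round().astype(int); k=np.flatnonzero(b[v,u-30:u+31])+u-30
    e=[(-np.sin(a)*(q[0]-613.3)+np.cos(a)*(q[1]-67.1)).round(1) for q in(at('wrist',(kk,v),.038,m)*1e3 for kk in(k.min()-.5,k.max()+.5))]; print('handle x',x,e)
for y in(-20,-16,16,20): # along blade side strips at blade top z .016: grey/foam/pale
    print('y',y,[(x,*[int(t) for t in h[tuple(proj('wrist',np.append(T(x,y),16)/1e3,m).round().astype(int)[::-1])]]) for x in(36,38,40,42,44,60,80)])
E
```

```text
29.075 [638.9  68.2 105. ] [-5.400e-02  3.141e+00  1.000e-03] [ 0.36  0.5  -0.08 -0.   -0.99 -1.89] [-0.8 -0.2  0.1] 0.0428
handle x -40 [np.float64(-11.9), np.float64(11.2)]
handle x -25 [np.float64(-11.3), np.float64(11.3)]
handle x -10 [np.float64(-11.5), np.float64(10.6)]
handle x 5 [np.float64(-10.9), np.float64(10.8)]
handle x 20 [np.float64(-11.0), np.float64(11.0)]
handle x 35 [np.float64(-10.5), np.float64(9.6)]
y -20 [(36, 0, 3, 85), (38, 103, 19, 93), (40, 120, 2, 126), (42, 0, 0, 174), (44, 173, 6, 179), (60, 110, 4, 175), (80, 0, 3, 168)]
y -16 [(36, 135, 12, 85), (38, 90, 9, 84), (40, 45, 5, 101), (42, 150, 3, 176), (44, 105, 3, 180), (60, 143, 6, 175), (80, 45, 3, 171)]
y 16 [(36, 130, 9, 89), (38, 130, 9, 85), (40, 90, 5, 93), (42, 120, 5, 113), (44, 165, 3, 166), (60, 8, 6, 174), (80, 60, 2, 168)]
y 20 [(36, 120, 3, 86), (38, 45, 6, 85), (40, 170, 8, 90), (42, 165, 4, 126), (44, 150, 3, 169), (60, 150, 1, 173), (80, 0, 0, 165)]
```

```bash
python3 - <<'E'
from h import *
m=M('w13'); h=cv2.cvtColor(cv2.imread('pics/w13.png'),cv2.COLOR_BGR2HSV)
a=np.radians(6.7); T=lambda x,y:np.array([627.8+x*np.cos(a)-y*np.sin(a),-65.5+x*np.sin(a)+y*np.cos(a)])
L=lambda q:(np.cos(a)*(q[0]-627.8)+np.sin(a)*(q[1]+65.5), -np.sin(a)*(q[0]-627.8)+np.cos(a)*(q[1]+65.5))
b=(h[...,0]<16)&(h[...,1]>130)
for x in(-38,-20,0,20):
    u,v=proj('wrist',np.append(T(x,-20.5),38)/1e3,m).round().astype(int); k=np.flatnonzero(b[v,u-25:u+26])+u-25
    print('grip x',x,[np.round(L(at('wrist',(kk,v),.038,m)*1e3),1).tolist() for kk in(k.min()-.5,k.max()+.5)])
for y in(0,15):
  print('blade y',y,[(x,*[int(t) for t in h[tuple(proj('wrist',np.append(T(x,y),16)/1e3,m).round().astype(int)[::-1])]]) for x in(-60,-54,-50,-48,-46,-44,-30,0)])
print('blade edge',[(y,*[int(t) for t in h[tuple(proj('wrist',np.append(T(-10,y),16)/1e3,m).round().astype(int)[::-1])]]) for y in range(24,46,2)])
im=snap('scene','scene1.png'); d=cv2.absdiff(im,cv2.imread('pics/scene0.png')).max(2)
print('diff square',(d[110:145,408:435]>30).sum(),'jar',(d[295:335,212:248]>30).sum())
E
```

```text
grip x -38 [[-38.0, -32.9], [-37.8, -10.0]]
grip x -20 [[-20.5, -33.2], [-20.3, -10.7]]
grip x 0 [[0.1, -33.7], [0.3, -10.6]]
grip x 20 [[20.2, -33.4], [20.3, -11.3]]
blade y 0 [(-60, 128, 11, 90), (-54, 0, 0, 84), (-50, 15, 112, 159), (-48, 16, 101, 139), (-46, 150, 5, 111), (-44, 150, 6, 120), (-30, 100, 7, 117), (0, 105, 4, 114)]
blade y 15 [(-60, 130, 9, 87), (-54, 60, 3, 83), (-50, 17, 115, 148), (-48, 15, 119, 137), (-46, 0, 9, 111), (-44, 0, 0, 116), (-30, 130, 7, 117), (0, 150, 7, 109)]
blade edge [(24, 150, 2, 109), (26, 60, 2, 112), (28, 150, 7, 110), (30, 120, 2, 113), (32, 17, 108, 151), (34, 15, 114, 147), (36, 17, 108, 123), (38, 168, 26, 49), (40, 120, 4, 69), (42, 30, 3, 84), (44, 0, 0, 83)]
diff square 0 jar 0
```

The scraper lies inside its pocket with pale floor showing beyond the two blade edges I checked. The lifter is seated, and the square cutter and jar haven't moved. Handing in.

```bash
python3 -c "
from h import *
print(hand_in())"
```

```text
the job is handed in; nothing more can be done
None
```

The large cutter, small cutter, scraper and lifter are each back in their own pockets and released, the square cutter and jar did not move, and the job was handed in at about 29 s of the 102 s allowed (no verdict came back).

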